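# Level the small worktop shelf with a spirit level

### The job

The small shelf over the steel tray sags at its right end. First lay the blue spirit level lengthwise on the middle of the wooden board and let go of it, then turn the shelf's orange foot knob until the bubble sits between the two lines, and finally press the level down on the board with about 10 N, bubble still centred, and finish while still pressing: do not let go at the end. Leave the kettle, mugs and sugar jar where they are.

Things in the scene. Friction and masses are not known exactly. Their poses are not given: they have to be found in the camera images.
- level: Blue box-section spirit level, 200 long (its x) x 30 wide (its y) x 44 high (its z), 0.2 to 0.4 kg, lying flat on the worktop at the start. Origin at the centre of its underside. Two black rubber press patches, 34 x 24, on its top face centred at x = +75 and -75; the whole top may be pressed.
- vial (a point): Middle of the yellow-green vial window (76 long x 16) on the level's top face, 44 above its underside; same axes as the level. Two black lines 23 apart across it, midway about this point; the pale bubble is 15 long.
- bubble (a point): Centre of the pale bubble. Its offset from vial along the level's x is 0 when it sits midway between the lines; it goes to the level's higher end, 0.65 mm per 0.001 rad of slope, stops at 29 mm either way and settles in about 0.6 s. Between the lines means within 3.5 mm of the middle.
- board: Shelf's wooden board, 170 (x) x 300 (y, length) x 16; origin at the centre of its top face, about 125 above the worktop. y points to the end away from the knob (robot's left), which is higher at the start by 0.012 to 0.034 rad; it slopes about its x only. It rides on rubber bushes: sinks 1 mm per 1.5 N wherever pressed, up to 14 mm, slope unchanged.
- knob_grip (a point): Point on the axis of the orange knob, at the height to grip. The knob is an upright bar 50 long (point's x) x 14 thick (point's y) x 28 high; the point lies 16 above its lower edge, 12 below its top and 27 above the white end block it stands on, 188 from the board's centre beyond its right (-y) end.
- foot_knob: The same knob, turning the levelling foot about its upright axis; stiff (up to 0.25 N m), stays where left. Clockwise seen from above raises that end: 0.012 rad of slope (7.8 mm of bubble) per rad turned, and the knob rises 4 mm per rad. Level is 1.0 to 2.8 rad clockwise from the start; 1.6 rad more is possible. Origin at the knob's foot; x along the bar.
- kettle: White kettle, about 190 tall, 160 across, black handle; origin at the centre of its base. Stays where it is.
- mug_1: Navy mug, 92 high, 80 across; origin at the centre of its base. Stays where it is.
- mug_2: The other navy mug, same size. Stays where it is.
- sugar_jar: Glass sugar jar with steel lid, 110 high, 80 across; origin at the centre of its base. Stays where it is.
There are look-alikes about, which are no part of the job. Several things look just like the level: the one meant starts farthest to the robot's left.

How it is judged (in metres and radians):
On the way, in this order (a step that is already met when the one before it is completed fails the run):
1. the level lies lengthwise on the board, let go (contact force between level and board above 1 N and contact force between the arm and level below 0.3 N and angle between the x axis of level and the y axis of board, either way round below 0.15 rad and angle between level's own z axis and vertical below 0.08 rad and linear speed of level below 0.01 m/s), for 0.5 s.
2. the foot has been turned until the bubble lies between the lines, level still lying on the board (x of bubble in the frame of vial between -0.0035 and 0.0035 m and angle between board's own z axis and vertical below 0.008 rad and contact force between level and board above 1 N), for 0.3 s.
At the end, for the whole second after the job is handed in: The gripper still presses the level on the board (7 to 22 N between them, the level's weight included); bubble within 3.5 mm of centre, board within 0.008 rad of level; level lengthwise within 0.15 rad, its middle within 60 mm across and 50 mm along of the board's centre (x of bubble in the frame of vial between -0.0035 and 0.0035 m and angle between board's own z axis and vertical below 0.008 rad and angle between the x axis of level and the y axis of board, either way round below 0.15 rad and angle between level's own z axis and vertical below 0.03 rad and x of level in the frame of board between -0.06 and 0.06 m and y of level in the frame of board between -0.05 and 0.05 m and contact force between the fingers and level above 3 N and contact force between level and board between 7 and 22 N and linear speed of level below 0.01 m/s); the arm keeps its last pose, push and grip.
It fails at once if the kettle is moved (distance of kettle from where it was at the start of the episode above 0.02 m).
It fails at once if a mug is moved (distance of any of mug_1, mug_2 from where it was at the start of the episode above 0.02 m).
It fails at once if the sugar jar is moved (distance of sugar_jar from where it was at the start of the episode above 0.02 m).
It fails at once if the level is pressed hard enough to hurt the board (contact force between level and board above 60 N).
It also fails if it takes over 67 s, if anything falls off the work surface, if the arm or the gripper's body presses on something with over 40 N, if the wrist force passes 120 N, or if a joint passes its speed limit or range.

### The arm

A 6-joint arm with a two-finger parallel gripper is mounted at the origin on the work surface. World frame = base frame: x ahead of the robot, y to its left, z up, the work surface at z = 0. Lengths are in mm, angles in rad, forces in N, time in s.
With the tool pointing down it reaches from about 275 to 725 mm from the base axis. Payload 15.9 kg.
Tool frame: the origin (TCP) lies at the very end of the fingers, on their centre line; the grasp point (between the pads) lies 19 mm behind it; z points along the fingers, y is the line along which they close (so a half turn about z gives the same grasp; the last joint's range is limited). The gripper opens to 85 mm and grips with 20 to 120 N. Pads are 22 mm wide; open, the fingers measure 114 mm over their backs; the gripper's body (76 mm by 85 mm) begins 54 mm behind the grasp point. The pads swing forward as they close: fully open they stand 13 mm farther back than shut.
Start: joints at [1.111, 0.213, -0.034, 1.323, 0, 1.571], TCP at [221.876, 448.058, 231.306] pointing down, gripper open.
Joint ranges: [-2.98, 2.98], [-0.74, 1.72], [-1.14, 1.35], [-2.1, 2.04], [-1.57, 1.44], [-3.14, 3.14]. Speed limits (rad/s): [1.89, 1.89, 2.39, 2.57, 3.14, 3.14].

### API

Orientations are given as a unit quaternion [w, x, y, z].
In Python, from workcell import ctrl gives the robot as it stands. Calls block until the motion is done:
- ctrl.move_to(position, orientation): joint-space move of the TCP to a pose.
- ctrl.move_linear(position, frame=None, vel=150, contact_N=None): straight line of the TCP; frame=None keeps the orientation; vel is the mean speed in mm/s. With contact_N (N) it stops when the force on the tool has changed by that much, and returns True; else False.
- ctrl.move_j(angles): joint-space move.
- ctrl.set_gripper(opening, strength=None): finger opening in mm; strength is the grip in N (None keeps the last); returns when the fingers have stopped.
- ctrl.sleep(seconds).
- ctrl.solve_ik(position, orientation): joint angles nearest the present ones, or None.
- ctrl.get_obs(): the state.
- ctrl.read_camera(name): name is "side" or "top" or "wrist"; returns a dict with "pixels" (420x560x3 uint8, blue, green, red), "range_z" (420x560 float32, mm along the optical axis (not along the pixel's ray), 0 where there is no reading), "vertical_fov" (degrees; the focal length in pixels is half the picture's height over the tangent of half this angle, whatever the lens; pixels are square), "cx", "cy" (the principal point, pixels), "xyz" and "attitude" of the camera in the world. Camera axes: x right, y up, looking along -z (the intrinsics and any distortion apply to the point x, -y, -z); pixel columns grow to the right and rows downward; lengths in mm; the calibration is good to about 2 mm. A picture is of the moment at which its call begins.
A pose or a line that the arm cannot do raises ctrl.Unreachable and nothing moves.
- ctrl.finish_job(): hands the job in; it is judged then, once.
The state is a dict: "time_s": time; "joint_pos": joint angles; "joint_velocities": joint speeds; "tau": joint torques, N m; "ee_pos": TCP position; "tcp_rot": TCP orientation; "wrist_force": force on the tool from outside, world axes, zero at the start; "moment": the same for the moment, N m; "opening": finger opening in mm; "finger_force": force on a finger pad.
Only numpy, scipy, OpenCV 4.12 (cv2) and the standard library are available. Lean on these libraries where they do the work, as an engineer would, in place of code of your own. Each camera call takes 0.05 s, during which the arm holds its last target. There are 200 camera calls.

## Working session

There is one attempt and no reset: what is moved stays moved. The work goes in short steps, each a Python script; the robot and the scene stay as the last script left them, time stands still between calls to the robot, and variables do not carry over. Pictures are saved under pics/ and viewed, at most 10 in all, crops included, and the job is handed in when it is done.

```bash
mkdir -p pics; ls; cat > h.py <<'E'
import numpy as np, cv2
from workcell import ctrl
from scipy.spatial.transform import Rotation as R
def quat(a): # tool pointing down, closing axis y at... yaw a
    r=R.from_euler('z',a)*R.from_euler('x',np.pi); q=r.as_quat(); return [q[3],q[0],q[1],q[2]]
def cam(n):
    return ctrl.read_camera(n)
def cr(d):
    a=np.array(d['attitude'],float)
    return a if a.shape==(3,3) else R.from_quat([a[1],a[2],a[3],a[0]]).as_matrix()
def f(d): return 210/np.tan(np.radians(d['vertical_fov'])/2)
def ray(d,u,v): return cr(d)@np.array([(u-d['cx'])/f(d),-(v-d['cy'])/f(d),-1.])
def onplane(d,u,v,z):
    r=ray(d,u,v); o=np.array(d['xyz']); return o+r*(z-o[2])/r[2]
def cloud(d):
    v,u=np.mgrid[:420,:560]; Z=d['range_z']
    p=np.stack([(u-d['cx'])/f(d)*Z,-(v-d['cy'])/f(d)*Z,-Z],-1)
    return p@cr(d).T+np.array(d['xyz'])
E
python3 - <<'E'
from h import *
for n in('top','side','wrist'):
    d=cam(n); cv2.imwrite(f'pics/{n}0.png',d['pixels'])
    print(n,{k:v for k,v in d.items() if k not in('pixels','range_z')})
o=ctrl.get_obs();print(o)
E
```

```text
pics
top {'vertical_fov': 57.490220283442156, 'cx': 278.3814608704682, 'cy': 206.5939133295899, 'xyz': array([ 352.45058172,  -93.65779994, 1125.85574811]), 'attitude': array([ 0.7134675 ,  0.06413576, -0.05877394, -0.69526711])}
side {'vertical_fov': 45.560974306283796, 'cx': 282.4946159098008, 'cy': 206.17021579399022, 'xyz': array([ 1393.90051654, -1073.250097  ,   987.45381249]), 'attitude': array([0.82169954, 0.43769023, 0.16875231, 0.32366615])}
wrist {'vertical_fov': 60.79161313607632, 'cx': 277.18501320267023, 'cy': 207.489765407356, 'xyz': array([145.53343338, 484.89473823, 373.3948333 ]), 'attitude': array([ 0.83796304, -0.14007365, -0.08664167,  0.52027928])}
{'time_s': 0.15, 'joint_pos': array([ 1.11101955e+00,  2.13248822e-01, -3.48687204e-02,  1.32350196e+00,
        1.61311633e-07,  1.57082331e+00]), 'joint_velocities': array([ 1.41375615e-03, -3.56318592e-04,  3.92928369e-03, -1.65066671e-03,
        6.40808132e-05,  2.97720739e-04]), 'tau': array([-1.94251130e-03, -6.86405754e+01,  4.87247050e+01,  1.31281707e-02,
       -6.74858279e-05,  2.98394866e-05]), 'ee_pos': array([221.76383551, 447.85335248, 230.94534578]), 'tcp_rot': array([-9.38610881e-05,  2.27881966e-01,  9.73688677e-01, -4.00742241e-04]), 'wrist_force': array([-0.2961406 , -0.15040312,  0.28814638]), 'moment': array([-0.04477078,  0.00562126, -0.04389614]), 'finger_force': 0.0, 'opening': 85.41322394983862}
```

View pics/top0.png

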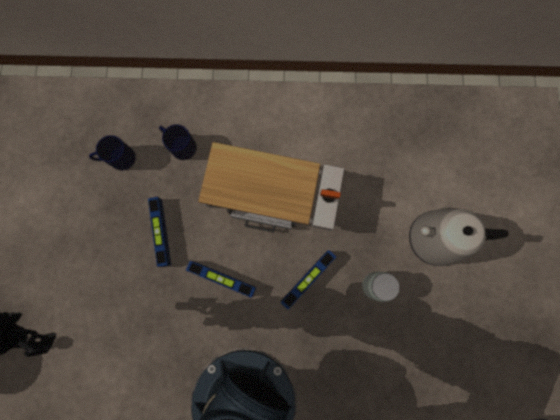

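View pics/side0.png

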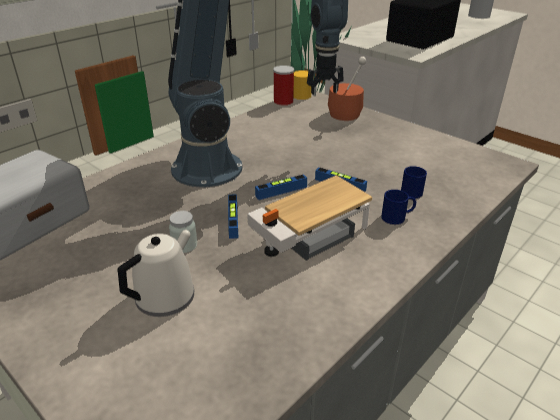

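The top view shows three blue levels. The leftmost, at (159,232), is the one meant. The board is at (261,184), the orange knob at (330,194) and the mugs at (116,152) and (180,142). The side view agrees, with the knob standing on the white block at the shelf's right end.

```bash
cat >> h.py <<'E'
def blobs(m,amin=30):
    c,_=cv2.findContours(m.astype(np.uint8)*255,cv2.RETR_EXTERNAL,cv2.CHAIN_APPROX_NONE)
    return [x for x in c if cv2.contourArea(x)>amin]
def rect(d,c,z):
    p=np.array([onplane(d,u,v,z)[:2] for u,v in c[:,0]],np.float32)
    (x,y),_,_=r=cv2.minAreaRect(p); b=cv2.boxPoints(r); e=[b[1]-b[0],b[2]-b[1]]
    l=max(e,key=np.linalg.norm); s=min(e,key=np.linalg.norm)
    return np.array([x,y]),np.linalg.norm(l),np.linalg.norm(s),np.arctan(l[1]/l[0])
def hsv(d): return cv2.cvtColor(cv2.GaussianBlur(d['pixels'],(3,3),0),cv2.COLOR_BGR2HSV).astype(int)
E
python3 - <<'E'
from h import *
d=cam('top'); h=hsv(d); H,S,V=h[...,0],h[...,1],h[...,2]; P=cloud(d)
print('yellow')
for c in blobs((H>25)&(H<50)&(S>150)&(V>90),8): print(c[:,0].mean(0), onplane(d,*c[:,0].mean(0),44))
print('blue')
for c in blobs((H>100)&(H<125)&(S>120)&(V>30),60):
    u,v=c[:,0].mean(0); print((u,v),rect(d,c,44), P[int(v),int(u)])
print('wood',h[184,261],'or',h[193,333])
for c in blobs((H>8)&(H<22)&(S>90)&(V>90),300):
    print(c[:,0].mean(0),rect(d,c,125),P[184,261],P[165,215],P[205,300])
for c in blobs((H<9)&(S>180)&(V>80)&(np.arange(560)>310)&(np.arange(560)<350),10):
    u,v=c[:,0].mean(0);print('knob',(u,v),rect(d,c,150),P[int(v),int(u)])
for u,v in [(116,145),(178,134),(463,230),(383,285),(320,215),(335,175)]: print((u,v),P[v,u])
E
```

```text
yellow
[302.66666667 284.95238095] [ 324.05393048 -155.91019658   44.        ]
[227.15384615 281.53846154] [327.79898098  53.68589412  44.        ]
[211.96153846 275.42307692] [343.3753021   96.81971975  44.        ]
[313.90909091 272.90909091] [ 357.72752973 -186.67368756   44.        ]
[157.73076923 238.46153846] [442.25445872 256.32644675  44.        ]
[155.53846154 222.88461538] [486.4829747  266.18963765  44.        ]
blue
(np.float64(160.49586776859505), np.float64(232.03305785123968)) (array([459.51867676, 256.21435547]), np.float32(139.0179), np.float32(29.549765), np.float32(0.20229405)) [460.37425258 250.13821367  47.82684283]
wood [ 16 142 133] or [ 10 210 137]
[259.36526946 182.58682635] (array([594.39648438, -29.98960876]), np.float32(302.46414), np.float32(173.44325), np.float32(1.3954234)) [588.23905034 -35.5740534  126.75349552] [636.78929735  89.93972405 130.30461543] [ 534.16141321 -141.01139499  124.45317218]
(116, 145) [723.59747739 413.64078192  19.52611047]
(178, 134) [760.10379685 225.93998885  27.5508915 ]
(463, 230) [ 469.3126956  -534.68597154  196.82042363]
(383, 285) [ 331.22632123 -360.00350567  112.19946119]
(320, 215) [ 508.68496709 -194.33418445  124.15010934]
(335, 175) [ 619.01726927 -234.05082746  122.97219911]
```

```bash
python3 - <<'E'
from h import *
for a in (0.205,0.205+np.pi):
    print(a,ctrl.solve_ik([463,259,160],quat(a)))
for a in (1.395,1.395-np.pi): print(a,ctrl.solve_ik([594,-30,250],quat(a)))
for a in (0,.7,1.4,2.1,2.8): print('k',a,ctrl.solve_ik([561,-215,230],quat(a)))
ctrl.move_to([463,259,170],quat(0.205))
d=cam('wrist'); cv2.imwrite('pics/w1.png',d['pixels']); print(d['xyz'])
h=hsv(d); H,S,V=h[...,0],h[...,1],h[...,2]; P=cloud(d)
for c in blobs((H>95)&(H<125)&(S>120)&(V>30),800):
    u,v=c[:,0].mean(0); print((u,v),rect(d,c,44), P[int(v),int(u)])
for c in blobs((H>25)&(H<50)&(S>150)&(V>90),60): print(c[:,0].mean(0), onplane(d,*c[:,0].mean(0),44))
m=(P[...,2]>36)&(P[...,2]<52)
for c in blobs(m,2000): print('top',rect(d,c,44))
E
```

```text
0.205 [ 0.51002783  0.29836091 -0.10356139  1.16887403  0.         -2.83656483]
3.346592653589793 [ 0.51002783  0.29836091 -0.10356139  1.16887403  0.          0.30502783]
1.395 [-0.05046217  0.41639005  0.29274998  1.44715626  0.          1.69613048]
-1.746592653589793 [-0.05046217  0.41639005  0.29274998  1.44715626  0.         -1.44546217]
k 0 [-0.36597881  0.42913706  0.26168069  1.40333996  0.          2.77561385]
k 0.7 [-0.36597881  0.42913706  0.26168069  1.40333996  0.          2.07561385]
k 1.4 [-0.36597881  0.42913706  0.26168069  1.40333996  0.          1.37561385]
k 2.1 [-0.36597881  0.42913706  0.26168069  1.40333996  0.          0.67561385]
k 2.8 [-0.36597881  0.42913706  0.26168069  1.40333996  0.         -0.02438615]
[544.75049638 275.79505133 312.54968889]
(np.float64(364.69897959183675), np.float64(317.85714285714283)) (array([366.98669434, 160.35220337]), np.float32(80.28675), np.float32(34.44063), np.float32(0.46544406)) [367.85046922 160.43511382  43.12696786]
(np.float64(274.03963963963963), np.float64(179.98918918918918)) (array([462.34872437, 261.44442749]), np.float32(198.05055), np.float32(29.012672), np.float32(0.21559572)) [476.1210484  264.43664761  45.39847937]
[274.71276596 227.        ] [436.67987503 255.77933382  44.        ]
[274.         196.93181818] [461.53997117 261.46273037  44.        ]
[273.71428571 164.80952381] [486.63546329 266.82789899  44.        ]
top (array([462.58337402, 261.22772217]), np.float32(198.73396), np.float32(29.754591), np.float32(0.21562824))
```

View pics/w1.png

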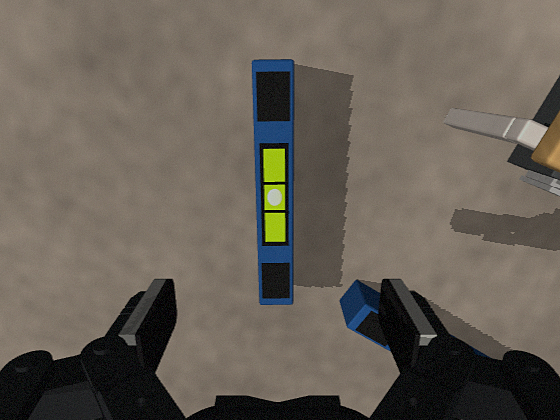

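The wrist view shows the level centred near (274,180), with its bubble at (274,197). It measures 198 x 29, so it is the right size. Now grasp it.

```bash
python3 - <<'E'
from h import *
q=quat(0.2156)
ctrl.move_to([462.5,261.3,80],q)
print(ctrl.move_linear([462.5,261.3,13],vel=60,contact_N=15))
ctrl.set_gripper(25,40)
o=ctrl.get_obs();print(o['opening'],o['finger_force'],o['ee_pos'])
ctrl.move_linear([462.5,261.3,230],vel=150)
o=ctrl.get_obs();print(o['opening'],o['wrist_force'],o['time_s'])
ctrl.move_to([594,-30,230],quat(1.395-np.pi))
d=cam('wrist'); cv2.imwrite('pics/w2.png',d['pixels'])
h=hsv(d);H,S,V=h[...,0],h[...,1],h[...,2]
for c in blobs((H>8)&(H<24)&(S>90)&(V>90),2000): print(rect(d,c,125))
o=ctrl.get_obs();print(o['ee_pos'],o['time_s'])
E
```

```text
False
29.20151498652173 40.56791424751282 [462.59091562 261.40173837  13.19119087]
29.35925117262153 [-0.69318321 -0.24207634 -3.04552939] 7.775
(array([589.85827637, -42.02189636]), np.float32(239.49734), np.float32(171.23338), np.float32(1.3960323))
[593.84079661 -29.02998655 229.92070662] 9.0833
```

View pics/w2.png

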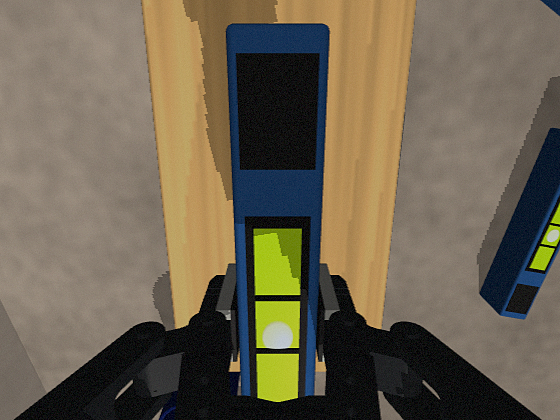

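The level is held firmly over the board, lined up with it. The vial is at about (278,330). Lower it, release and look.

```bash
python3 - <<'E'
from h import *
ctrl.move_linear([593,-30,155],vel=120)
print(ctrl.move_linear([593,-30,130],vel=15,contact_N=3))
print(ctrl.get_obs()['ee_pos'],ctrl.get_obs()['wrist_force'])
ctrl.set_gripper(85)
ctrl.sleep(0.8)
p=ctrl.get_obs()['ee_pos']
ctrl.move_linear([p[0],p[1],260],vel=120)
# knob look: camera sits ~85 mm along tool x
ctrl.move_to([580,-110,290],quat(1.395-np.pi))
d=cam('wrist'); cv2.imwrite('pics/w3.png',d['pixels'])
h=hsv(d);H,S,V=h[...,0],h[...,1],h[...,2];P=cloud(d)
for c in blobs((H<13)&(S>180)&(V>80),80):
    m=np.zeros(H.shape,np.uint8);cv2.drawContours(m,[c],-1,1,-1);pp=P[m>0]
    zt=np.percentile(pp[:,2],90)
    t=(m>0)&(P[...,2]>zt-5)
    print(c[:,0].mean(0),zt,rect(d,c,zt),[rect(d,k,zt) for k in blobs(t,40)])
print('time',ctrl.get_obs()['time_s'])
E
```

```text
True
[592.79771525 -30.04731571 139.16625495] [ 2.88117703 -1.46965895  0.62425831]
time 13.9167
```

View pics/w3.png

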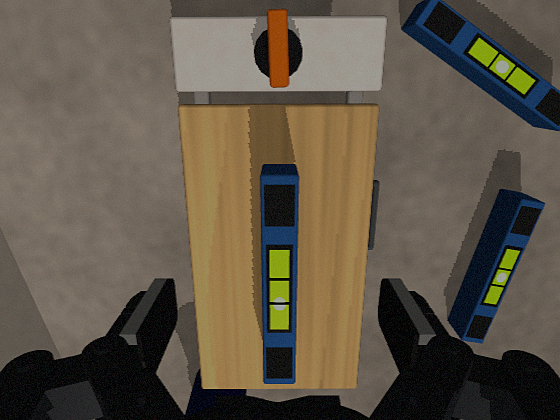

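The level lies along the board, vial centred near (280,290). The bubble at (280,303) is displaced towards the left (+y) end, and the knob bar is at (279,48), roughly along the board.

```bash
cat >> h.py <<'E'
def knob(d):
    h=hsv(d);H,S,V=h[...,0],h[...,1],h[...,2];P=cloud(d)
    c=max(blobs((H>3)&(H<15)&(S>205)&(V>90),80),key=cv2.contourArea)
    m=np.zeros(H.shape,np.uint8);cv2.drawContours(m,[c],-1,1,-1)
    zt=np.percentile(P[m>0][:,2],85)
    t=(m>0)&(P[...,2]>zt-6)
    k=max(blobs(t,40),key=cv2.contourArea)
    return zt,rect(d,k,zt)
def bubble(d,ax=np.array([np.cos(1.395),np.sin(1.395)]),z=169,near=(593,-30)):
    """offset of bubble towards board +y, mm"""
    h=hsv(d);H,S,V=h[...,0],h[...,1],h[...,2]
    best=None
    m=((H>25)&(H<50)&(S>130)&(V>60)).astype(np.uint8)
    m=cv2.morphologyEx(m,cv2.MORPH_CLOSE,np.ones((13,13)))
    for c in blobs(m>0,300):
        ctr,l,s,a=rect(d,c,z)
        if np.hypot(*(ctr-near))<60:
            mm=np.zeros(H.shape,np.uint8);cv2.drawContours(mm,[c],-1,1,-1)
            bb=max(blobs((mm>0)&(S<100)&(V>110),10),key=cv2.contourArea)
            bc,bl,bs,_=rect(d,bb,z)
            best=((bc-ctr)@ax,ctr,l,s,a,bc,bl)
    return best
E
python3 - <<'E'
from h import *
d=cam('wrist'); print(knob(d)); print(bubble(d)); print(d['pixels'][48,279],hsv(d)[48,279],hsv(d)[303,280])
d=cam('top'); print(bubble(d))
E
```

```text
(np.float64(163.2259155927918), (array([ 559.18273926, -216.140625  ]), np.float32(48.68451), np.float32(13.157725), np.float32(1.4306319)))
(np.float64(16.18921239571553), array([591.51196289, -30.61116028]), np.float32(76.68632), np.float32(16.704357), np.float32(1.3933779), array([594.4206543 , -14.68519783]), np.float32(9.451305))
[  1  69 152] [ 13 243 154] [100  16  49]
None
```

```bash
sed -i 's/bb=max(blobs((mm>0)&(S<100)&(V>110),10)/bb=max(blobs(cv2.morphologyEx(((mm>0)\&(S<100)\&(V>100)).astype(np.uint8),cv2.MORPH_CLOSE,np.ones((7,7)))>0,10)/' h.py
cat > turn.py <<'E'
from h import *
def turn(xy,zt,a,ang):
    """ang clockwise rad"""
    z=zt-12-19+1.5
    ctrl.move_to([*xy,z+70],quat(a)); 
    print('hit',ctrl.move_linear([*xy,z],vel=80,contact_N=15))
    ctrl.set_gripper(8,60)
    p=ctrl.get_obs()['ee_pos']
    ctrl.move_linear([*xy,z+4*ang],frame=quat(a-ang),vel=5)
    o=ctrl.get_obs();print(o['opening'],o['wrist_force'],o['moment'],o['ee_pos'])
    ctrl.set_gripper(60)
    ctrl.move_linear([*xy,z+90],vel=120)
    ctrl.move_to([580,-110,290],quat(1.395-np.pi)); ctrl.sleep(.5)
    d=cam('wrist'); print(bubble(d)); print(knob(d),ctrl.get_obs()['time_s']); return d
E
python3 - <<'E'
from turn import *
d=cam('wrist'); b=bubble(d); print(b)
zt,(xy,l,s,a)=knob(d)
off=b[0]
assert 7<off<24
d=turn(xy,zt,a-np.pi,off/7.8)
cv2.imwrite('pics/w4.png',d['pixels'])
E
```

```text
(np.float64(12.15347284281089), array([591.51049805, -30.33079529]), np.float32(77.55015), np.float32(17.008446), np.float32(1.3950534), array([593.51678467, -18.34345245]), np.float32(11.960274))
hit False
12.852342780749966 [ 5.54325546 20.51425499 13.73474639] [ 4.07955026 -0.28253634  0.15025491] [ 560.47578134 -213.69335147  141.11536554]
(np.float64(0.9261964390323799), array([592.15673828, -25.95327377]), np.float32(76.681145), np.float32(17.18713), np.float32(1.3874854), array([592.39520264, -25.05493736]), np.float32(12.810002))
(np.float64(169.35279651036277), (array([ 559.97583008, -213.01541138]), np.float32(47.551952), np.float32(13.623372), np.float32(-0.11777567))) 21.1833
```

View pics/w4.png

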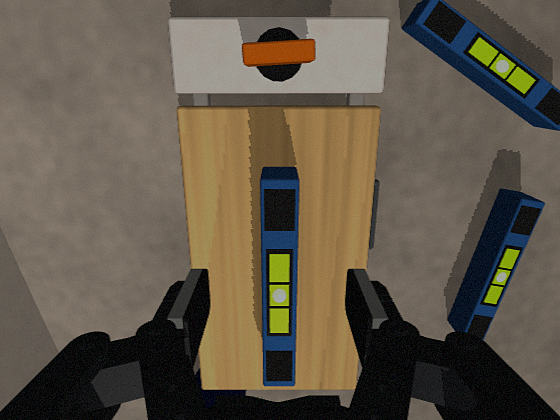

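The bubble is midway between the lines at (280,296), offset about 1 mm. Now press at the middle with the gripper shut.

```bash
python3 - <<'E'
from h import *
x,y=592,-29
ctrl.set_gripper(0,20)
ctrl.move_to([x,y,215],quat(1.395-np.pi)); ctrl.sleep(.4)
f0=np.mean([(ctrl.get_obs()['wrist_force'][2],ctrl.sleep(.05))[0] for _ in range(5)])
print(f0,ctrl.move_linear([x,y,160],vel=20,contact_N=2))
z=ctrl.get_obs()['ee_pos'][2]; print('contact z',z)
zc=z
for i in range(6):
    ctrl.sleep(.4)
    F=np.mean([(ctrl.get_obs()['wrist_force'][2],ctrl.sleep(.05))[0] for _ in range(6)])-f0
    print(round(F,2),zc,ctrl.get_obs()['ee_pos'])
    if abs(F-10)<0.8: break
    zc-=np.clip((10-F)/1.5*.8,-4,4)
    ctrl.move_linear([x,y,zc],vel=10)
ctrl.sleep(.5)
for n in('wrist','side','top'):
    d=cam(n)
    cv2.imwrite(f'pics/{n}5.png',d['pixels'] if n!='side' else cv2.resize(d['pixels'][150:270,210:410],None,fx=4,fy=4))
print(ctrl.get_obs()['time_s'])
E
```

```text
0.232671588690543 True
contact z 169.88274069383783
2.68 169.88274069383783 [591.70875732 -28.93188887 169.86638541]
8.01 165.97667898869196 [592.00002468 -28.99892991 166.25289352]
9.23 164.91662851294285 [592.01571559 -29.02912219 165.29380878]
28.4583
```

View pics/wrist5.png

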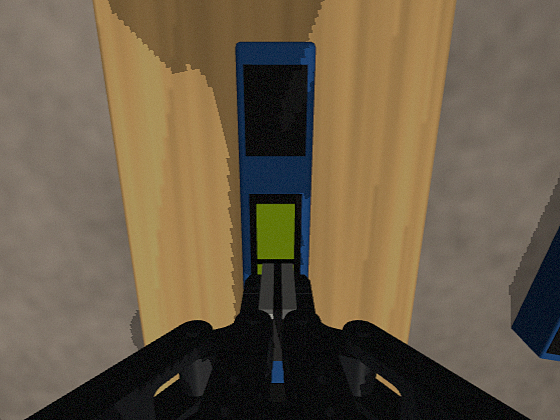

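View pics/side5.png

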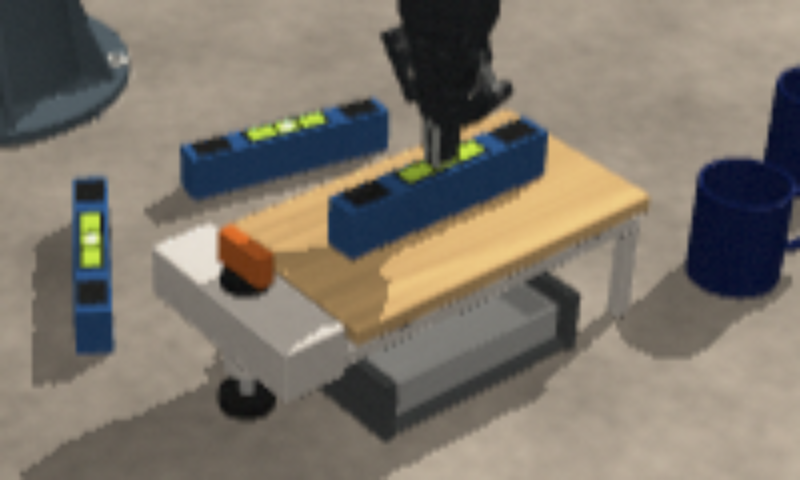

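The shut fingers press on the middle of the vial, at about (275,270) in the wrist view. The side view shows the level flat on the board with about 9 N steady on it. Handing in.

```bash
python3 -c "
from workcell import ctrl
print(ctrl.get_obs()['wrist_force']); print(ctrl.finish_job())"
```

```text
[0.07281805 0.38598025 9.1454681 ]
the job is handed in; nothing more can be done
None
```

I handed the job in at about 28 s with the gripper still pressing the level on the middle of the board at about 9 N; the bubble was about 1 mm off centre when last measured, just before pressing (the fingers cover it now), and no verdict came back.

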